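# Fold open the red bifold door of the etchant cupboard

## Robot

A 6-joint arm with a two-finger parallel gripper is mounted at the origin on a cart in front of the work surface, level with it; the furniture and walls round the work are solid. World frame = base frame: x ahead of the robot, y to its left, z up, the work surface at z = 0. Lengths are in m, angles in degrees, forces in N, time in s.
With the tool pointing down it reaches from about 0.4 to 0.825 m from the base axis. Payload 7 kg.
Tool frame: the origin (TCP) lies at the very end of the fingers, on their centre line; the grasp point (between the pads) lies 19 mm behind it; z points along the fingers, y is the line along which they close (so a half turn about z gives the same grasp; the last joint's range is limited). The gripper opens to 88 mm and grips with 3 to 60 N. Pads are 19 mm wide; open, the fingers measure 130 mm over their backs; the gripper's body (78 mm by 193 mm) begins 47 mm behind the grasp point.
Start: joints at [-52.936, 20.546, 0.682, 0, -70.136, -16.507], TCP at [0.237, -0.632, 0.227] pointing down, gripper open.
Joint ranges: [-176.03, 176.03], [-82.01, 121.73], [-58.28, 71.71], [-173.87, 95.51], [-174.79, -0.11], [-173.66, 173.66]. Speed limits (degrees/s): [136.94, 136.94, 172.46, 180, 180, 180].

## Interface

Orientations are given as [roll, pitch, yaw] about the fixed x, y, z axes, in that order (R = Rz(yaw) Ry(pitch) Rx(roll)).
In Python, from plant import ctrl, viewer gives the robot as it stands.
- The arm moves only by the tool servo_tool, never from a script. Its argument "rows" is a list of rows, each a list of 6 numbers: the shift along the world's x, y, z in mm, then the turn, a rotation vector about the world's x, y, z in degrees. A call has 1 to 5 rows; each row shifts and turns the commanded pose from where the row before left it; what a row does not reach is not made up. A row lasts 1/12 s, in which the tool goes at most 41.7 mm and 7.16 degrees, less where a joint would pass 70% of its speed; a pose out of reach is approached as far as the arm can. A call is refused whole if a number of a shift passes 41.7 or a number of a turn 7.16, either way. A call with a gripper value outside its range is refused whole. "fingers" is the finger opening in mm, from 0 to 87.6, set as the call begins (left out, the last holds). The fingers move at their own pace and stop on an object; the grip force is fixed at half the most. Time passes only in rows, so rows that do not move let the fingers close. It gives the time, the measured TCP pose, the force and the opening at its end, in the units of the state.
- ctrl.get_obs(): the state, without advancing time (a new reading comes with each control period).
- viewer.snapshot(name): name is "side" or "top"; returns (picture, depth): 384x512x3 uint8, red, green, blue; 384x512 float32, m along the optical axis (not along the pixel's ray), 0 where there is no reading.
- viewer.calibration(name): a dict with "fx", "fy", "cx", "cy" (pixels), "k1" (the pictures are not rectified: a ray, as slopes to the right and down, at radius r is drawn at 1 + k1 r^2 times it, then the intrinsics apply), "origin" and "rotation" of the camera in the world. Camera axes: x right, y up, looking along -z (the intrinsics and any distortion apply to the point x, -y, -z); pixel columns grow to the right and rows downward; lengths in m; the calibration is good to about 2 mm. A picture is of the moment at which its call begins. calibration takes no time and is no camera call.
- ctrl.close_job(): hands the job in, once; it reports no verdict.
The state is a dict: "clock": time; "joint_pos": joint angles; "qvel": joint speeds; "tau": joint torques, N m; "tool_pos": TCP position; "orientation": TCP orientation; "force": force on the tool from outside, world axes, zero at the start; "moment": the same for the moment, N m; "opening": finger opening in m.
Only numpy, scipy, OpenCV 4.12 (cv2) and the standard library are available. Lean on these libraries where they do the work, as an engineer would, in place of code of your own. Each camera call takes 0.05 s, during which the arm holds its last target. There are 200 camera calls.

## Task

Fully open the red bifold door of the small open-topped cupboard in which the brown dropper bottle stands: push the door at its fold hinge towards the side on which it is hung, until both leaves are folded together there. Leave the blue door of the other cupboard as it is.

Things in the scene. Friction and masses are not known exactly. Their poses are not given: they have to be found in the camera images.
- red_cupboard: Fixed grey open-topped cupboard, 120 deep (x), 150 wide (y), 120 high (z), red two-leaf bifold door across its front, brown dropper bottle (as tall as the walls) inside. Origin: centre of underside. +x points from front to back, +y to the side where the door is hung (left, seen from the front), z up. Jamb pivot: vertical axis at (-56, +62) mm; the track runs from it along -y.
- red_door (a joint): Angle in rad of the red door's jamb leaf to the track: 0 shut, 1.40 fully open at the stop, leaves folded together at the jamb; starts at 0.65 to 0.95. In the cupboard's frame the fold lies at (-56 - 61 sin(angle), 62 - 61 cos(angle)) mm, the free end in the track at (-56, 62 - 122 cos(angle)). No spring: about 2 to 4 N on the fold towards +y opens it; it stays where left.
- red_fold (a point): Point on the axis of the red door's fold hinge, at 120 mm height. The hinge is a vertical steel barrel, 12 in diameter, from 12 up to 122 mm height; it juts out in front of the cupboard. The leaves measure 61 from hinge to hinge, are 6 thick and reach from 12 up to 118 mm height.
- blue_fold (a point): The same point on the fold hinge of the blue door, on the other cupboard, which is alike but holds a white dropper bottle. This door must stay as it is.

How it is judged (in metres and radians):
At the end, for the whole second after the job is handed in: The red door is folded open to at least 1.22 rad (within 10 degrees of its stop) and at rest; the blue door's fold is within 15 mm of where it was (value of joint red_door above 1.22 rad and velocity of joint red_door between -0.05 and 0.05 rad/s and distance of blue_fold from where it was at the start of the episode below 0.015 m); the robot touches nothing.
It fails at once if the blue door is moved (its fold by more than 15 mm) (distance of blue_fold from where it was at the start of the episode above 0.015 m).
It also fails if it takes over 24 s, if anything falls off the work surface, if the arm or the gripper's body presses on something with over 40 N, if the wrist force passes 120 N, or if a joint passes its speed limit or range.

## Working session

There is one attempt and no reset: what is moved stays moved. The work goes in short steps, Python scripts to look and compute and a tool call to move; the robot and the scene stay as the last step left them, time stands still between calls to the robot, and variables do not carry over. Pictures are saved under pics/ and viewed, on a budget of 10 in all, crops included, one or two more only if the job needs it, and the job is handed in when it is done.

Besides the shell and the picture viewer there is one more tool, called after "Call:" as name(argument=value, ...), one argument or row to a line, values as JSON. servo_tool: Moves the arm, as the interface text tells. Its arguments: {"type":"object","properties":{"rows":{"type":"array","items":{"type":"array","items":{"type":"number"}}},"fingers":{"type":"number"}},"required":["rows"]}

```bash
mkdir -p pics; cat > h.py <<'E'
import numpy as np, cv2
from plant import ctrl, viewer
def world(name, d, uv):
    c=viewer.calibration(name); uv=np.asarray(uv,float).reshape(-1,2)
    K=np.array([[c['fx'],0,c['cx']],[0,c['fy'],c['cy']],[0,0,1]])
    s=cv2.undistortPoints(uv.reshape(-1,1,2),K,np.array([c['k1'],0,0,0.])).reshape(-1,2)
    dirs=np.c_[s[:,0],-s[:,1],-np.ones(len(s))]
    R=np.array(c['rotation']).reshape(3,3); o=np.array(c['origin'])
    if np.isscalar(d): # plane z=d
        w=dirs@R.T; return o+w*((d-o[2])/w[:,2])[:,None]
    z=d[uv[:,1].astype(int),uv[:,0].astype(int)]
    return o+(dirs*z[:,None])@R.T
E
python3 - <<'E'
from h import *
for n in('top','side'):
    p,d=viewer.snapshot(n); np.savez(n+'.npz',p=p,d=d); cv2.imwrite(f'pics/{n}0.png',p[:,:,::-1]); print(n,viewer.calibration(n))
print(ctrl.get_obs())
E
```

```text
top {'fx': 351.8073986447064, 'fy': 351.8073986447064, 'cx': 249.75040286957514, 'cy': 184.82010655150668, 'k1': -0.08572188270317802, 'origin': array([ 0.51465877, -0.18443695,  0.950284  ]), 'rotation': array([  4.3899729 ,  -2.0615483 , -89.79082338])}
side {'fx': 464.6560212950951, 'fy': 464.6560212950951, 'cx': 256.91880730832, 'cy': 189.18890861162956, 'k1': -0.00506960277361835, 'origin': array([ 0.72265742, -0.76033231,  0.9371579 ]), 'rotation': array([35.55026912, -0.51077083, 14.74424687])}
{'clock': 0.1, 'joint_pos': array([-5.29350161e+01,  2.05894911e+01,  6.38742324e-01, -1.69308613e-02,
       -7.01361880e+01, -1.65070574e+01]), 'qvel': array([-0.07703615, -0.09291198, -0.00207102,  0.01597211,  0.07385819,
       -0.00952617]), 'tau': array([-3.04079535e-03, -5.84162807e+01,  2.93747699e+01,  7.01551169e+00,
        1.02294763e-02, -6.85127270e-05]), 'tool_pos': array([ 0.23684561, -0.63161365,  0.2256924 ]), 'orientation': array([ 1.79912124e+02, -9.44300966e-03, -1.59447831e+02]), 'force': array([-0.02036341,  0.63166871,  0.29877902]), 'moment': array([ 0.02457833,  0.02341304, -0.0095844 ]), 'opening': 0.08748197915558023}
```

View pics/top0.png

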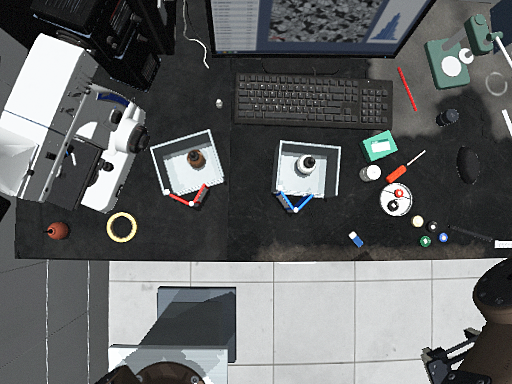

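View pics/side0.png

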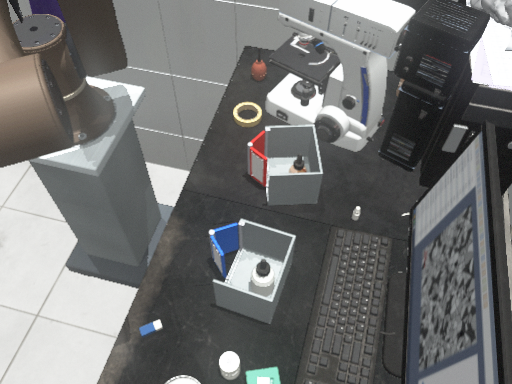

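The top view shows the red cupboard at about (187,163), with its jamb near (165,194), fold near (193,204) and free end near (207,186). The blue cupboard is at about (307,168) and its fold at (295,209). The side view agrees, and shows the microscope just left of the red cupboard.

```bash
sed -i "s/R=np.array(c\['rotation'\]).reshape(3,3)/R=Rot.from_euler('xyz',c['rotation'],degrees=True).as_matrix()/; 1a from scipy.spatial.transform import Rotation as Rot" h.py
python3 - <<'E'
from h import *
T=np.load('top.npz');p,d=T['p'],T['d']
P=world('top',d,np.stack(np.meshgrid(np.arange(512),np.arange(384)),-1).reshape(-1,2)).reshape(384,512,3)
hsv=cv2.cvtColor(p,cv2.COLOR_RGB2HSV)
print('table z',np.median(P[225:240,240:250,2]))
H,S,V=[hsv[...,i].astype(int) for i in range(3)]
z=P[...,2]
for nm,m,box in(('red',((H<8)|(H>172))&(S>120),(155,215,175,220)),('blue',(H>100)&(H<125)&(S>120),(265,325,175,225))):
    b=np.zeros_like(m);b[box[2]:box[3],box[0]:box[1]]=1
    # top of everything in the door area
    m2=b&(z>.095)&(z<.14); 
    mm=m&b&(z>.1)
    print(nm,mm.sum()); q=P[mm]; print(q.min(0).round(3),q.max(0).round(3))
    x0=box[0]
    w=b&(z>.105)&(z<.135); 
for x0,x1 in((140,225),(262,350)):
    w=np.zeros((384,512),bool);w[125:215,x0:x1]=1;w&=(z>.112)&(z<.128)&(S<60)
    n,l,st,c=cv2.connectedComponentsWithStats(w.astype(np.uint8))
    k=np.argsort(-st[1:,4])[:3]+1;print(st[k],c[k].round(1))
    uv=np.argwhere(l==k[0])[:,::-1]
    q=world('top',.12,uv);r=cv2.minAreaRect((q[:,:2]*1000).astype(np.float32));print(r,cv2.boxPoints(r).round(0).tolist())
big=[cv2.resize(p[120:220,a:a+100],None,fx=4,fy=4,interpolation=cv2.INTER_CUBIC) for a in(135,255)]
cv2.imwrite('pics/crop.png',np.hstack(big)[:,:,::-1])
# tall things around the red cupboard
m=(z>.13)&(z<.6)&(P[...,0]<.9); 
print('jamb,fold,free',world('top',.12,[[165,194],[193,204],[207,186]]).round(3))
t=m.copy();t[:,230:]=0; print('tall left: min y',P[t][:,1].min())
for a,b2 in((.3,.4),(.4,.45),(.45,.5),(.5,.55),(.55,.6),(.6,.7)):
    s=m&(P[...,0]>a)&(P[...,0]<b2)&(P[...,1]>-.0)
    if s.any(): print(a,b2,P[s][:,1].min().round(3),P[s][:,2].max().round(3))
E
```

```text
table z -0.0008122368045165307
red 121
[ 0.515 -0.184  0.101] [ 0.58  -0.024  0.95 ]
blue 75
[ 0.522 -0.366  0.105] [ 0.564 -0.285  0.123]
[[150 130  74  65 475]
 [189 201   5   5  22]
 [190 152   5   4  17]] [[180.9 155.6]
 [190.9 202.9]
 [191.9 153.6]]
((632.891845703125, -62.91270446777344), (118.51254272460938, 149.54498291015625), 18.000974655151367) [[553.0, -10.0], [600.0, -152.0], [712.0, -116.0], [666.0, 27.0]]
[[275 140  66  56 487]
 [308 158   6   6  20]
 [293 207   5   5  19]] [[308.5 160.7]
 [309.8 160.6]
 [295.2 209.2]]
((621.8797607421875, -354.1312255859375), (151.73214721679688, 120.31550598144531), 84.6272964477539) [[555.0, -424.0], [675.0, -435.0], [689.0, -284.0], [569.0, -273.0]]
jamb,fold,free [[ 0.556 -0.014  0.12 ]
 [ 0.532 -0.081  0.12 ]
 [ 0.575 -0.113  0.12 ]]
tall left: min y 0.011817723834642191
0.45 0.5 0.196 0.395
0.5 0.55 0.166 0.417
0.55 0.6 0.146 0.422
0.6 0.7 0.107 0.422
```

View pics/crop.png

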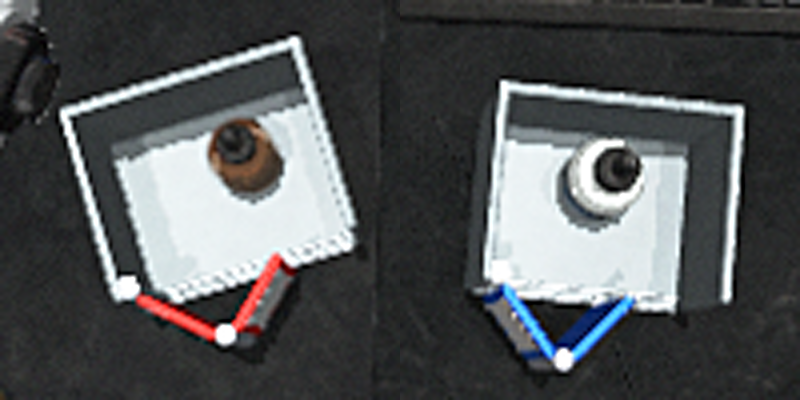

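Fits are consistent: cupboard centre (633,-63) mm, yaw 18°, door about 0.78 rad. I'll move over a point to the right of the fold, with fingers closed and the closing axis along the cupboard's depth.

Call:
servo_tool(
  rows=[
    [14.7, 25.6, 0, 0, 0, 4.4],
    [14.7, 25.6, 0, 0, 0, 4.4],
    [14.7, 25.6, 0, 0, 0, 4.4],
    [14.7, 25.6, 0, 0, 0, 4.4],
    [14.7, 25.6, 0, 0, 0, 4.4],
  ],
  fingers=0,
)

```text
clock: 0.52
tool_pos: [0.3107, -0.5026, 0.226]
orientation: [179.9, 0.0, -137.2]
force: [0.7, -0.4, 0.7]
opening: 0.0596
```

Call:
servo_tool(
  rows=[
    [14.7, 25.6, 0, 0, 0, 4.4],
    [14.7, 25.6, 0, 0, 0, 4.4],
    [14.7, 25.6, 0, 0, 0, 4.4],
    [14.7, 25.6, 0, 0, 0, 4.4],
    [14.7, 25.6, 0, 0, 0, 4.4],
  ],
)

```text
clock: 0.93
tool_pos: [0.3843, -0.3745, 0.2263]
orientation: [180.0, 0.0, -115.2]
force: [0.7, 0.3, 0.2]
opening: 0.0264
```

Call:
servo_tool(
  rows=[
    [14.7, 25.6, 0, 0, 0, 4.4],
    [14.7, 25.6, 0, 0, 0, 4.4],
    [14.7, 25.6, 0, 0, 0, 4.4],
    [14.7, 25.6, 0, 0, 0, 4.4],
    [14.7, 25.6, 0, 0, 0, 4.4],
  ],
)

```text
clock: 1.35
tool_pos: [0.4578, -0.2465, 0.2264]
orientation: [180.0, 0.0, -93.2]
force: [0.1, -0.1, -0.0]
opening: 0.0008
```

Call:
servo_tool(
  rows=[
    [14.7, 25.6, 0, 0, 0, 4.4],
    [14.7, 25.6, 0, 0, 0, 4.4],
    [14.7, 25.6, 0, 0, 0, 4.4],
    [14.7, 25.6, 0, 0, 0, 4.4],
    [14.7, 25.6, 0, 0, 0, 4.4],
  ],
)

```text
clock: 1.77
tool_pos: [0.5313, -0.1185, 0.2264]
orientation: [180.0, 0.0, -71.2]
force: [0.3, -0.5, 0.6]
opening: 0.0003
```

```bash
python3 - <<'E'
from h import *
f=world('top',.122,[[191.4,203.4],[295.7,209.7]]);print(f.round(4))
a=np.radians(18);R=np.array([[np.cos(a),-np.sin(a)],[np.sin(a),np.cos(a)]]);C=np.array([.633,-.063])
l=(f[0,:2]-C)@R*1e3;print('local fold',l.round(1),'angle',np.arctan2(-56-l[0],62-l[1]),np.hypot(-56-l[0],62-l[1]))
o=ctrl.get_obs();print(o['clock'],o['tool_pos'],o['orientation'],o['force'],o['opening'],'tcp local',(o['tool_pos'][:2]-C)@R*1e3)
for n in('side',):
    p,d=viewer.snapshot(n);cv2.imwrite('pics/side1.png',p[:,:,::-1])
E
```

```text
[[ 0.5338 -0.0772  0.122 ]
 [ 0.5201 -0.323   0.122 ]]
local fold [-98.7  17.1] angle 0.7607793818337848 61.977966093536494
1.7667 [ 0.53125746 -0.11853355  0.22636555] [ 1.79979956e+02  1.30815605e-02 -7.12162557e+01] [ 0.33745359 -0.53220756  0.58780903] 0.00030353662252353085 tcp local [-113.92371627  -21.37537492]
```

View pics/side1.png

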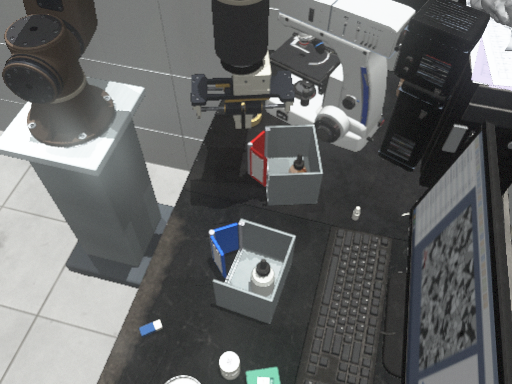

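The gripper (fingers near (240,118)) hangs in front of the red door and clear of the walls. I'll descend now.

Call:
servo_tool(
  rows=[
    [0, 0, -30, 0, 0, 0],
    [0, 0, -30, 0, 0, 0],
    [0, 0, -30, 0, 0, 0],
    [0, 0, -25, 0, 0, 0],
    [0, 0, -25, 0, 0, 0],
  ],
)

```text
clock: 2.23
tool_pos: [0.5304, -0.12, 0.085]
orientation: [180.0, 0.0, -71.4]
force: [1.0, 0.3, 0.1]
opening: 0.0001
```

Call:
servo_tool(
  rows=[
    [-1, 3, 0, 0, 0, 0],
    [-1, 3, 0, 0, 0, 0],
    [-1, 3, 0, 0, 0, 0],
    [-1, 3, 0, 0, 0, 0],
    [-1, 3, 0, 0, 0, 0],
  ],
)

```text
clock: 2.65
tool_pos: [0.527, -0.1045, 0.0882]
orientation: [-179.8, -0.0, -71.4]
force: [0.8, 0.3, -0.4]
opening: 0.0003
```

Call:
servo_tool(
  rows=[
    [-1.3, 3.2, 0, 0, 0, 0],
    [-1.3, 3.2, 0, 0, 0, 0],
    [-1.3, 3.2, 0, 0, 0, 0],
    [-1.3, 3.2, 0, 0, 0, 0],
    [-1.3, 3.2, 0, 0, 0, 0],
  ],
)

```text
clock: 3.07
tool_pos: [0.5161, -0.091, 0.0871]
orientation: [179.6, -0.1, -71.5]
force: [-12.8, -12.2, 11.0]
opening: 0.0006
```

Call:
servo_tool(
  rows=[
    [-1.3, 3.2, 0, 0, 0, 0],
    [-1.3, 3.2, 0, 0, 0, 0],
    [-1.3, 3.2, 0, 0, 0, 0],
    [-1.3, 3.2, 0, 0, 0, 0],
    [-1.3, 3.2, 0, 0, 0, 0],
  ],
)

```text
clock: 3.48
tool_pos: [0.5129, -0.0727, 0.0868]
orientation: [-180.0, -0.0, -71.4]
force: [-1.5, -1.2, -1.0]
opening: 0.0006
```

```bash
python3 - <<'E'
from h import *
a=np.radians(18);R=np.array([[np.cos(a),-np.sin(a)],[np.sin(a),np.cos(a)]]);C=np.array([.633,-.063])
o=ctrl.get_obs();print(o['clock'],o['force'],'tcp local',(o['tool_pos'][:2]-C)@R*1e3)
p,d=viewer.snapshot('side');q,d=viewer.snapshot('top')
cv2.imwrite('pics/m.png',np.hstack([cv2.resize(i,(400,400),interpolation=2) for i in(p[80:220,200:340],q[120:220,135:235])])[:,:,::-1])
E
```

```text
3.4833 [-1.51181308 -1.21749626 -0.96113719] tcp local [-117.26941341   27.87554643]
```

View pics/m.png

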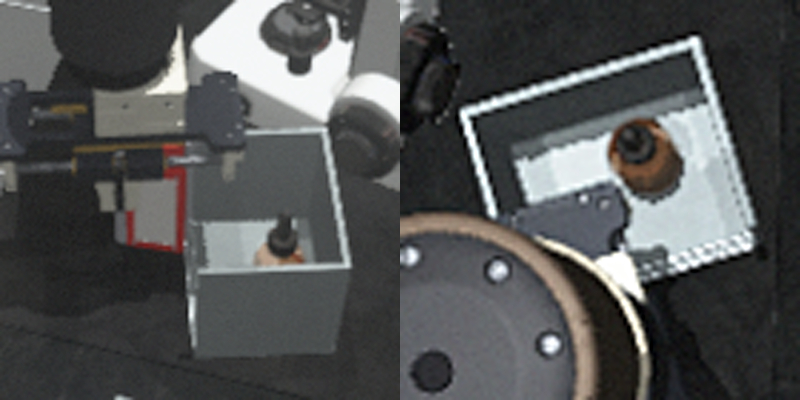

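The side crop shows the fingers at (115,195) pressing the free leaf, and the door swinging open. I'll continue gently towards the stop.

Call:
servo_tool(
  rows=[
    [-0.6, 1.6, 0, 0, 0, 0],
    [-0.6, 1.6, 0, 0, 0, 0],
    [-0.6, 1.6, 0, 0, 0, 0],
    [-0.6, 1.6, 0, 0, 0, 0],
    [0, 0, 0, 0, 0, 0],
  ],
)

```text
clock: 4.0
tool_pos: [0.5118, -0.0678, 0.087]
orientation: [-179.9, -0.1, -71.4]
force: [5.5, -12.9, -3.7]
opening: 0.0005
```

Call:
servo_tool(
  rows=[
    [-0.3, 1, 0, 0, 0, 0],
    [-0.3, 1, 0, 0, 0, 0],
    [-0.3, 1, 0, 0, 0, 0],
    [0, 0, 0, 0, 0, 0],
  ],
)

```text
clock: 4.33
tool_pos: [0.5116, -0.0669, 0.0872]
orientation: [-180.0, -0.3, -71.4]
force: [10.7, -27.1, -7.3]
opening: 0.0006
```

The force rises to 27 N without further motion, 2 mm short of the computed stop position, so the door is at its stop. I'll back away towards the right, then up.

Call:
servo_tool(
  rows=[
    [1, -3, 0, 0, 0, 0],
    [2, -6, 0, 0, 0, 0],
    [3, -10, 0, 0, 0, 0],
    [3, -10, 0, 0, 0, 0],
    [0, -10, 0, 0, 0, 0],
  ],
)

```text
clock: 4.75
tool_pos: [0.5194, -0.1032, 0.0866]
orientation: [-180.0, 0.0, -71.4]
force: [0.2, 0.5, -0.2]
opening: 0.0005
```

Call:
servo_tool(
  rows=[
    [0, 0, 30, 0, 0, 0],
    [0, 0, 30, 0, 0, 0],
    [0, 0, 30, 0, 0, 0],
    [0, 0, 30, 0, 0, 0],
    [0, 0, 30, 0, 0, 0],
  ],
)

```text
clock: 5.17
tool_pos: [0.5183, -0.1032, 0.2381]
orientation: [180.0, 0.0, -71.5]
force: [1.8, -0.5, -0.0]
opening: 0.0003
```

Call:
servo_tool(
  rows=[
    [-8, -38, 0, 0, 0, 0],
    [-8, -38, 0, 0, 0, 0],
    [-8, -38, 0, 0, 0, 0],
    [-8, -38, 0, 0, 0, 0],
    [-8, -38, 0, 0, 0, 0],
  ],
)

```text
clock: 5.58
tool_pos: [0.4779, -0.2946, 0.2368]
orientation: [-180.0, 0.0, -71.4]
force: [1.2, 0.4, -0.0]
opening: 0.0002
```

Call:
servo_tool(
  rows=[
    [-8, -38, 0, 0, 0, 0],
    [-8, -38, 0, 0, 0, 0],
    [-8, -38, 0, 0, 0, 0],
    [-8, -38, 0, 0, 0, 0],
    [0, 0, 0, 0, 0, 0],
  ],
)

```text
clock: 6.0
tool_pos: [0.4443, -0.4503, 0.2355]
orientation: [179.9, 0.0, -71.7]
force: [1.7, 0.9, 0.2]
opening: 0.0006
```

```bash
python3 - <<'E'
from h import *
o=ctrl.get_obs();print(o['clock'],o['tool_pos'],o['force'])
q,d=viewer.snapshot('top');cv2.imwrite('pics/end.png',np.hstack([cv2.resize(q[120:220,a:a+100],None,fx=4,fy=4,interpolation=2) for a in(135,255)])[:,:,::-1])
E
```

```text
6.0 [ 0.4442908 -0.4503234  0.235462 ] [1.74193862 0.88780352 0.22847255]
```

View pics/end.png

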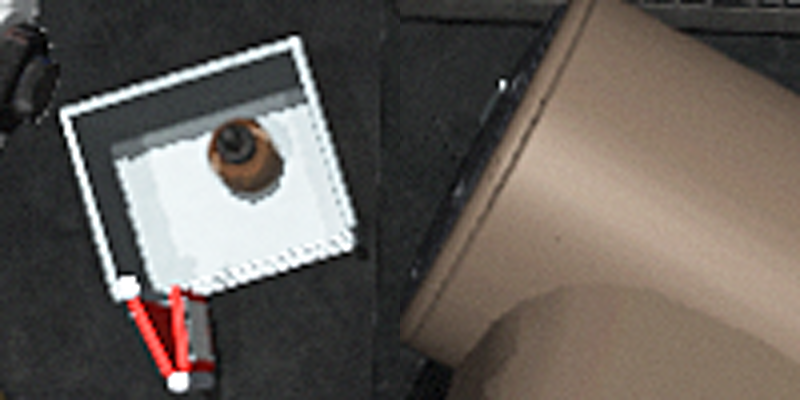

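The red leaves are folded at the jamb: fold at (178,380), jamb pivot at (126,287). The arm hides the blue cupboard, so I'll move further off and measure both.

Call:
servo_tool(
  rows=[
    [-20, -36, 0, 0, 0, 0],
    [-20, -36, 0, 0, 0, 0],
    [-20, -36, 0, 0, 0, 0],
    [-20, -36, 0, 0, 0, 0],
    [-20, -36, 0, 0, 0, 0],
  ],
)

```text
clock: 6.47
tool_pos: [0.3459, -0.6256, 0.2367]
orientation: [-180.0, 0.0, -71.4]
force: [1.5, -0.7, 0.5]
opening: 0.0002
```

```bash
python3 - <<'E'
from h import *
a=np.radians(18);R=np.array([[np.cos(a),-np.sin(a)],[np.sin(a),np.cos(a)]]);C=np.array([.633,-.063])
q,d=viewer.snapshot('top');np.savez('end.npz',p=q)
p0=np.load('top.npz')['p']
def spot(p,u,v):
    g=p[v-6:v+7,u-6:u+7].min(2); w=np.clip(g.astype(float)-130,0,None); y,x=np.mgrid[-6:7,-6:7]
    return [u+(w*x).sum()/w.sum(),v+(w*y).sum()/w.sum()]
J=spot(q,166,192);F=spot(q,179,215);f0=spot(p0,191,203)
W=world('top',.122,[J,F,f0])[:,:2]; L=(W-C)@R*1e3;print(L.round(1))
for f in L[1:]: print('angle via model/seen jamb',np.arctan2(-56-f[0],62-f[1]),np.arctan2(L[0,0]-f[0],L[0,1]-f[1]))
b=[world('top',.122,[spot(p,295,209)])[0] for p in(p0,q)];print('blue',np.round(b,4))
print('blue area diff',np.abs(p0[175:225,265:325].astype(int)-q[175:225,265:325]).mean())
cv2.imwrite('pics/end2.png',q[:,:,::-1])
o=ctrl.get_obs();print(o['clock'],o['tool_pos'],o['force'],np.abs(o['qvel']).max())
E
```

```text
[[ -51.6   65.8]
 [-115.1   51.9]
 [ -97.5   17.8]]
angle via model/seen jamb 1.4010641269193718 1.3546080707591737
angle via model/seen jamb 0.7541317313943423 0.762875416763076
blue [[ 0.521  -0.3224  0.122 ]
 [ 0.521  -0.3224  0.122 ]]
blue area diff 3.4067777777777777
6.5167 [ 0.34156482 -0.63089773  0.23560989] [-0.23575249 -4.28733113  1.3564401 ] 7.187583489252577
```

View pics/end2.png

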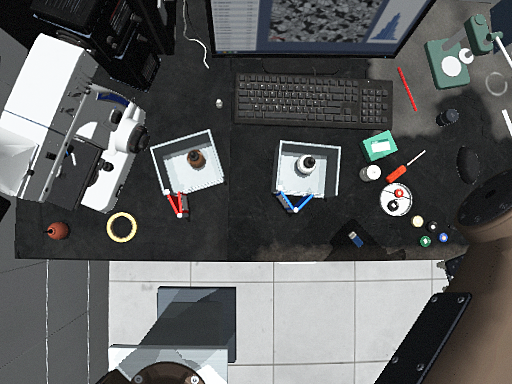

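The red door is at 1.35 to 1.40 rad, with its fold at (180,215). The blue fold is unmoved at (295,209), and the arm is in free air. I'll let it settle, then hand in.

Call:
servo_tool(
  rows=[
    [0, 0, 0, 0, 0, 0],
    [0, 0, 0, 0, 0, 0],
    [0, 0, 0, 0, 0, 0],
  ],
)

```text
clock: 6.77
tool_pos: [0.3471, -0.6239, 0.2364]
orientation: [-180.0, 0.0, -71.4]
force: [1.4, -0.8, -0.2]
opening: 0.0003
```

```bash
python3 -c "
from plant import ctrl
o=ctrl.get_obs();print(o['clock'],o['force'],abs(o['qvel']).max());print(ctrl.close_job())"
```

```text
6.7667 [ 1.3569591  -0.77136077 -0.23871027] 0.9976624684034894
the job is handed in; nothing more can be done
None
```

The red door is folded open and the job is handed in at 6.8 s. I pushed it at the fold with closed fingers until the force rose to about 29 N at the stop, then backed off, lifted and moved clear.

- **Red door:** the last top picture gives 1.40 rad using the fitted cupboard pose and 1.35 rad using the jamb pivot as seen. The two differ by 0.05 rad, but both are above the 1.22 rad needed.
- **Blue door:** its fold measured the same before and after, to 0.1 mm.
- **Arm:** it was in free air, with about 1.5 N of residual force reading and joint speeds of 1 degree/s or less at hand-in. I inferred that the door was at rest, since I took no second picture to compare.

The highest reading was about 30 N at the stop (about 21 N on first contact). Readings come only at the end of each call, so brief peaks in between would not show.

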